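# Move the push-and-turn cap to the refilled lye bottle

## Task

The refilled lye bottle has been left open. Press the child-resistant cap of the emptied bottle down against its spring, turn it counter-clockwise and take it off, then put it on the open bottle, press it down and turn it clockwise until it locks, and let go so that it springs up into its locked position. Do not force the cap on either neck, and leave the scale with its beaker, the small jar and the amber bottle where they are.

Things in the scene. Friction and masses are not known exactly. Their poses are not given: they have to be found in the camera images.
- cap: grey round child-resistant cap, 51 across, 34.5 tall, ribbed; starts locked on the emptied bottle. Origin on its axis at the foot of the skirt, z up. Bore 44 wide; inside the foot three lugs, 7.4 wide, 5 tall, reach in to 16.8 from the axis at 25, 145, 265 deg counter-clockwise (ccw) from its x axis; a raised arrow on the crown starts over each and points ccw, to open
- cap_top (a point): middle of the cap's crown, 34.5 over its foot. A sprung liner disc under it bears on the rim: the cap yields at 5 N; with 9 N, some 3 mm down, its lugs are below the neck's teeth; past 11 N it bottoms hard. Held at 9 to 13 N it turns freely; 46 to 77 deg ccw of its seat (62 best, then a stop) it lifts off. To close: find the gaps, press so, turn clockwise to the stop, let it rise
- empty_bottle: emptied white square bottle, the smaller, 74 wide, rim 165 above the table, fixed in a heavy black base 108 square and 34 tall; carries the cap at the start. Origin under the middle of the base, z up. Locked, the cap's foot is 19 below the rim and its x axis agrees with the bottle's within 8 deg (or is 120 or 240 deg off)
- full_bottle: refilled white square bottle, the larger, 86 wide, rim 190 above the table, fixed in a heavy black base 120 square and 34 tall; open at the start. Origin under the middle of the base, z up. Same neck as the other, but its flange was moulded at some unknown angle to the bottle's sides: find the gaps by feel or sight. The cap is locked when its foot is 19 below the rim
- empty_bottle_rim (a point): middle of the emptied bottle's rim, 165 above its origin, axes as the bottle's. More than 60 N in all between cap and neck, as from turning while it is locked, pulling, pressing lugs on a flange or bottoming hard, counts as forcing
- full_bottle_rim (a point): middle of the refilled bottle's rim, 190 above its origin. Neck 30 across, 25 at the rim; flange 40 across in three equal parts, 10 to 14 below the rim, gaps 56 deg wide; with a lug at a gap's middle, 54 to 70 deg clockwise is its seat. Lowered off the gaps, the lugs rest on the flange, foot 10 below the rim; in them it sinks on, and at 15 the liner meets the rim
- scale: flat black pocket scale with a steel pan, 106 x 127 x 19, loose between and behind the bottles; to be left alone
- beaker: clear open tub, 88 across and 99 tall, loose, standing on the scale; to be left alone
- small_jar: small glass jar of dried petals with a plain lid, 60 across and 78 tall, loose between the bottles; to be left alone
- amber_bottle: small dark bottle with a ribbed cap, 45 across and 104 tall, loose, on the left; to be left alone
Mind the look-alikes: they are no part of the job. What is shaped like the full_bottle but turquoise is not meant.

How it is judged:
By the outcome, as a careful person would: the job done as asked, in the order asked, and still so for the second after the job is handed in, with the robot touching nothing.
It also fails if it takes over 72 s, if anything falls off the work surface, if the arm or the gripper's body presses on something with over 40 N, if the wrist force passes 120 N, or if a joint passes its speed limit or range.

## Robot

A 6-joint arm with a two-finger parallel gripper is mounted at the origin on the work surface; the furniture and walls round the work are solid. World frame = base frame: x ahead of the robot, y to its left, z up, the work surface at z = 0. Lengths are in m, angles in degrees, forces in N, time in s.
With the tool pointing down it reaches from about 0.375 to 0.825 m from the base axis. Payload 5.5 kg.
Tool frame: the origin (TCP) lies on the centre line of the jaws, within the pads' length; the fingertips stand 14 mm ahead of it and the grasp point (between the pads) lies 5 mm behind it (tip_reach is the distance from the TCP to the fingertips, in m); z points along the fingers, y is the line along which they close (so a half turn about z gives the same grasp; the last joint's range is limited). The gripper opens to 85 mm and grips with 20 to 120 N. Pads are 22 mm wide; open, the fingers measure 114 mm over their backs; the gripper's body (76 mm by 85 mm) begins 54 mm behind the grasp point. The pads swing forward as they close: fully open they stand 13 mm farther back than shut.
Start: joints at [-67.437, 17.962, -2.699, 69.339, 0, 90], TCP at [0.23, -0.554, 0.245] pointing down, gripper open.
Joint ranges: [-152.73, 152.73], [-39.44, 99.34], [-58.76, 71.6], [-118.89, 123.64], [-81.53, 83.1], [-180, 180]. Speed limits (degrees/s): [136.94, 136.94, 172.46, 180, 180, 180].

## Interface

Orientations are given as [roll, pitch, yaw] about the fixed x, y, z axes, in that order (R = Rz(yaw) Ry(pitch) Rx(roll)).
In Python, from station import * gives the robot as it stands. The module is installed in compiled form; this text tells all that it offers.
- The arm moves only by the shell command python3 -m pendant 'ROWS' [FORCE]. ROWS is JSON, a list of rows, each an object with "rot": the turn, a rotation vector about the tool's x, y, z in degrees, a list of three; "translation": the shift along the tool's x, y, z in units of 25 mm (1.0 is 25 mm), a list of three; "hand": the opening, from -1 (shut) to 1 (fully open). In form: [{"rot": [wx, wy, wz], "translation": [dx, dy, dz], "hand": hand}, ...]. A call has 1 to 20 rows; each row is the pose to reach, as a shift and turn from the pose commanded when the call began, along the tool's axes at that moment; what a row does not reach only later rows make up. A row lasts 1/10 s, in which the tool goes at most 50 mm and 8.59 degrees, less where a joint would pass 70% of its speed; a pose out of reach is approached as far as the arm can. A call with a gripper value outside its range is refused whole. The fingers move at their own pace and stop on an object; FORCE is the grip in N (left out, the last holds). Time passes only in rows, so rows that repeat a pose let the fingers close. It gives the time, the measured TCP pose, the force, the opening and the grip force at its end, in the units of the state.
- sense(): the state, without advancing time (a new reading comes with each control period).
- snapshot(name): name is "scene" or "top" or "wrist"; returns (picture, depth): 384x512x3 uint8, red, green, blue; 384x512 float32, m along the optical axis (not along the pixel's ray), 0 where there is no reading.
- calibration(name): a dict with "fx", "fy", "cx", "cy" (pixels), "T" (4x4, takes a point from camera to world coordinates); the wrist camera has in their place "hand_eye" (4x4, takes a point from camera to tool coordinates, whose origin is the TCP and whose axes are the flange's). Camera axes: x right, y down, z forward; pixel columns grow to the right and rows downward; lengths in m; the calibration is good to about 2 mm. A picture is of the moment at which its call begins: read the wrist's pose just before it. calibration takes no time and is no camera call.
- sign_off(): hands the job in; it is judged then, once.
The state is a dict: "clock": time; "qpos": joint angles; "qvel": joint speeds; "joint_torque": joint torques, N m; "eef_pos": TCP position; "ee_rot": TCP orientation; "wrist_force": force on the tool from outside, world axes, zero at the start; "ft_torque": the same for the moment, N m; "gripper_width": finger opening in m; "finger_force": force on a finger pad.
Only numpy, scipy, OpenCV 4.12 (cv2) and the standard library are available. Lean on these libraries where they do the work, as an engineer would, in place of code of your own. Each camera call takes 0.05 s, during which the arm holds its last target. There are 200 camera calls.

## Working session

There is one attempt and no reset: what is moved stays moved. The work goes in short steps, Python scripts to look and compute and a shell command to move; the robot and the scene stay as the last step left them, time stands still between calls to the robot, and variables do not carry over. Pictures are saved under pics/ and viewed, at most 10 in all, crops included, and the job is handed in when it is done.

```bash
mkdir -p pics; cat > h.py <<'E'
from station import *
import numpy as np, cv2
from scipy.spatial.transform import Rotation as R
def tool():
    s=sense(); T=np.eye(4); T[:3,:3]=R.from_euler('xyz',s['ee_rot'],degrees=True).as_matrix(); T[:3,3]=s['eef_pos']; return T
def cloud(d,c,T):
    v,u=np.indices(d.shape); P=np.stack([(u-c['cx'])/c['fx']*d,(v-c['cy'])/c['fy']*d,d],-1)
    return P@T[:3,:3].T+T[:3,3]
E
python3 - <<'E'
from h import *
print(sense())
for n in('scene','top'):
    p,d=snapshot(n); c=calibration(n); np.savez(n+'.npz',p=p,d=d); print(n,c)
    cv2.imwrite(f'pics/{n}.png',cv2.resize(p[:,:,::-1],(800,600)))
E
```

```text
{'clock': 0.0, 'qpos': array([-6.74382776e+01,  1.80040509e+01, -2.75244187e+00,  6.93395850e+01,
        7.02844032e-04,  9.00008612e+01]), 'qvel': array([ 0.05086751, -0.08015458, -0.04331227, -0.02177028, -0.03712369,
        0.01103983]), 'joint_torque': array([-1.23897855e-03, -5.39591825e+01,  3.39745903e+01,  1.92169572e-02,
       -4.39714228e-06, -6.66150399e-06]), 'eef_pos': array([ 0.23000492, -0.55358333,  0.24444967]), 'ee_rot': array([-1.79903922e+02, -7.01398946e-04,  2.25608600e+01]), 'wrist_force': array([ 0.714313  ,  0.1740263 , -0.63463377]), 'ft_torque': array([ 0.01861046,  0.00244232, -0.00168444]), 'finger_force': 0.0, 'gripper_width': 0.08537832603123653}
scene {'fx': 360.2380288259294, 'fy': 360.2380288259294, 'cx': 252.45471152810302, 'cy': 197.56443862905564, 'T': array([[-0.80568699, -0.26715736,  0.52867327, -0.00146508],
       [-0.59189885,  0.32860993, -0.73598319,  0.67176518],
       [ 0.02289604, -0.90589318, -0.42288689,  0.52011508],
       [ 0.        ,  0.        ,  0.        ,  1.        ]])}
top {'fx': 395.48032670803, 'fy': 395.48032670803, 'cx': 256.89548931430716, 'cy': 186.5443362758026, 'T': array([[ 0.01393671, -0.99922384,  0.03684418,  0.41072357],
       [-0.99990217, -0.01388341,  0.00170223,  0.00705982],
       [-0.00118938, -0.0368643 , -0.99931957,  1.11901749],
       [ 0.        ,  0.        ,  0.        ,  1.        ]])}
```

View pics/scene.png

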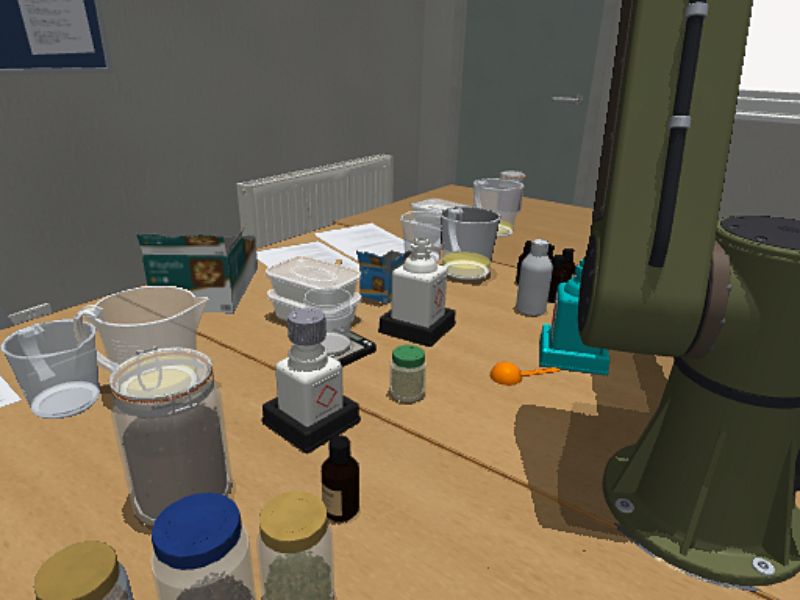

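View pics/top.png

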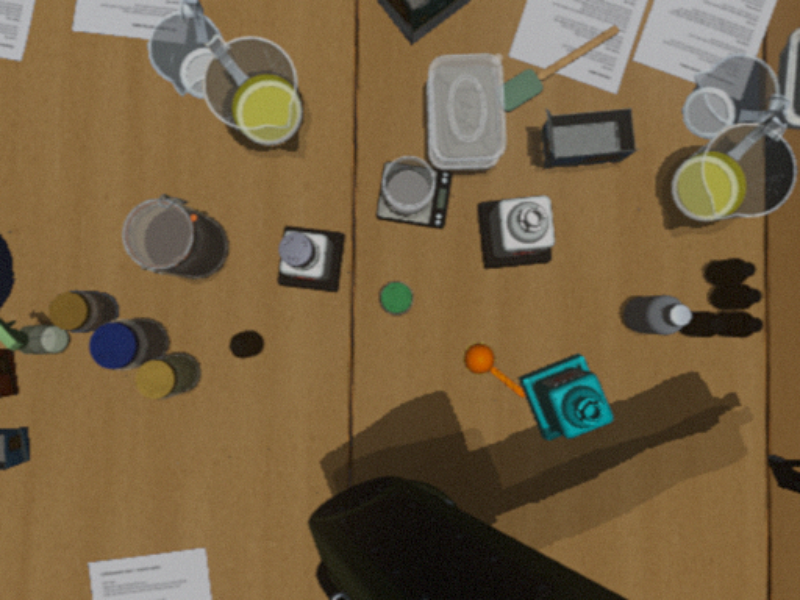

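The scene view shows the two white bottles: the capped one at (308,370) and the open one at (418,290). In the top view the candidates are:
- capped white bottle at (310,258): the emptied bottle
- open white bottle at (520,230): the full bottle
- turquoise bottle at (570,400): the decoy

I'll measure these and confirm with one crop.

```bash
python3 - <<'E'
from h import *
z=np.load('top.npz');p,d=z['p'],z['d'];c=calibration('top');W=cloud(d,c,c['T'])
hsv=cv2.cvtColor(p,cv2.COLOR_RGB2HSV)
def ray(u,v,h):
    r=c['T'][:3,:3]@np.array([(u-c['cx'])/c['fx'],(v-c['cy'])/c['fy'],1]);o=c['T'][:3,3];return o+r*(h-o[2])/r[2]
for n,(u,v),lo,hi in(('cap',(190,160),.165,.195),('fullrim',(339,142),.175,.205),('base_e',(199,166),.024,.044),('base_f',(331,148),.024,.044),('body_e',(199,166),.08,.128),('body_f',(331,148),.08,.15),('jar',(253,191),.05,.1),('scale',(268,125),.008,.03),('beaker',(264,118),.05,.14),('amber',(158,220),.06,.12)):
    m=np.zeros(d.shape,np.uint8);m[v-36:v+36,u-36:u+36]=1
    m&=((W[...,2]>lo)&(W[...,2]<hi)).astype(np.uint8)
    q=W[m>0]; 
    if len(q)<5: print(n,len(q));continue
    r=cv2.minAreaRect(q[:,:2].astype(np.float32)*1000)
    print(n,len(q),'med',np.median(q,0).round(4),'rect',np.round(r[0],1),np.round(r[1],1),round(r[2],1))
a=p[125:200,150:230];b=p[105:180,295:375]
cv2.imwrite('pics/c1.png',cv2.resize(np.hstack([a,b])[:,:,::-1],(800,375),interpolation=cv2.INTER_CUBIC))
E
```

```text
cap 384 med [0.5084 0.1715 0.1809] rect [507.9 172.8] [50.1 50.7] 47.3
fullrim 132 med [ 0.5613 -0.1871  0.1831] rect [ 559.6 -190.2] [34.9 37.7] 7.4
base_e 517 med [0.4876 0.1462 0.0337] rect [508.8 173.4] [105.1 105.3] 84.0
base_f 503 med [ 0.5219 -0.1483  0.0336] rect [ 561.6 -189.3] [117.7 116.2] 6.5
body_e 439 med [0.4923 0.1529 0.106 ] rect [508.6 173.1] [74.3 75. ] 83.6
body_f 907 med [ 0.5491 -0.1736  0.1314] rect [ 560.6 -189.7] [87.1 86.5] 6.6
jar 383 med [0.4397 0.0188 0.0774] rect [440.4  19.2] [57.1 56.8] 45.4
scale 1238 med [ 0.6225 -0.014   0.019 ] rect [642.2 -11.7] [125.5 164.1] 81.9
beaker 1069 med [ 0.6721 -0.045   0.0992] rect [659.9 -32.7] [ 96.6 177. ] 50.0
amber 229 med [0.3571 0.2732 0.0763] rect [356.4 276.6] [43.3 39.9] 15.5
```

View pics/c1.png

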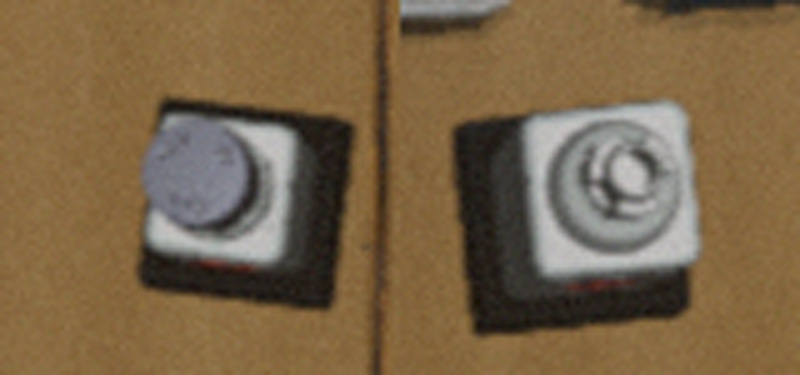

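The crop confirms it: the grey ribbed cap is on the left bottle (emptied, (200,170)), and the bare neck with a segmented flange is on the right one (full, (625,180)). Next I'll look at the open neck from above with the wrist camera.

```bash
cat >> h.py <<'E'
def rel(pos,yaw):
    T=tool(); d=T[:3,:3].T@(np.array(pos)-T[:3,3])/0.025
    G=R.from_euler('xyz',[180,0,yaw],degrees=True).as_matrix()
    return d.round(3), R.from_matrix(T[:3,:3].T@G).as_rotvec(degrees=True).round(2)
E
python3 - <<'E'
from h import *
H=calibration('wrist')['hand_eye'];print(calibration('wrist')['fx'],H.round(4))
for yaw in(0,22.56):
    G=np.eye(4);G[:3,:3]=R.from_euler('xyz',[180,0,yaw],degrees=True).as_matrix()
    o=(G@H)[:3,3]; a=(G@H)[:3,2]; print(yaw,o,a)
    # TCP so that optical axis hits rim (z .185) with tcp z .30
    z=.30; cz=z+o[2]; hit=o+a*((.185-cz)/a[2]); pos=[.5605-hit[0],-.1897-hit[1],z]; print(pos,rel(pos,yaw))
E
```

```text
291.97143080032555 [[-4.000e-04 -9.518e-01 -3.068e-01  7.790e-02]
 [ 1.000e+00 -5.000e-04  3.000e-04 -3.000e-04]
 [-4.000e-04 -3.068e-01  9.518e-01 -1.288e-01]
 [ 0.000e+00  0.000e+00  0.000e+00  1.000e+00]]
0 [0.07793495 0.00031019 0.12884733] [-3.06834016e-01 -2.60218568e-04 -9.51763006e-01]
[np.float64(0.5611777459948425), np.float64(-0.18994352208704193), 0.3] (array([17.813, -8.355, -2.206]), array([-8.000e-02,  2.000e-02,  2.256e+01]))
22.56 [0.07185223 0.03018625 0.12884733] [-0.28325472 -0.11795739 -0.95176301]
[np.float64(0.5612193111269764), np.float64(-0.189664869628379), 0.3] (array([17.819, -8.364, -2.206]), array([-0.09, -0.  ,  0.  ]))
```

```bash
python3 -m pendant '[{"rot":[0,0,0],"translation":[0,0,-2.2],"hand":1},{"rot":[0,0,0],"translation":[1,-0.5,-2.2],"hand":1},{"rot":[0,0,0],"translation":[17.8,-8.36,-2.2],"hand":1},{"rot":[0,0,0],"translation":[17.8,-8.36,-2.2],"hand":1},{"rot":[0,0,0],"translation":[17.8,-8.36,-2.2],"hand":1},{"rot":[0,0,0],"translation":[17.8,-8.36,-2.2],"hand":1},{"rot":[0,0,0],"translation":[17.8,-8.36,-2.2],"hand":1},{"rot":[0,0,0],"translation":[17.8,-8.36,-2.2],"hand":1},{"rot":[0,0,0],"translation":[17.8,-8.36,-2.2],"hand":1},{"rot":[0,0,0],"translation":[17.8,-8.36,-2.2],"hand":1},{"rot":[0,0,0],"translation":[17.8,-8.36,-2.2],"hand":1},{"rot":[0,0,0],"translation":[17.8,-8.36,-2.2],"hand":1},{"rot":[0,0,0],"translation":[17.8,-8.36,-2.2],"hand":1},{"rot":[0,0,0],"translation":[17.8,-8.36,-2.2],"hand":1}]'
python3 - <<'E'
from h import *
T=tool();p,d=snapshot('wrist');c=calibration('wrist');W=cloud(d,c,T@c['hand_eye'])
np.savez('w1.npz',p=p,d=d,T=T);s=sense();print(s['qpos'],s['wrist_force'])
# rectify onto plane z=.178 (flange mid-top), 0.2 mm... 
B=(T@c['hand_eye']);N=600;x0,y0=.5605,-.1897
def warp(h,S=.0001):
    i,j=np.indices((N,N)); X=np.stack([x0+(N/2-i)*S*1.2,y0+(N/2-j)*S*1.2,np.full((N,N),h)],-1)
    q=(X-B[:3,3])@B[:3,:3]; return cv2.remap(p,(q[...,0]/q[...,2]*c['fx']+c['cx']).astype(np.float32),(q[...,1]/q[...,2]*c['fy']+c['cy']).astype(np.float32),cv2.INTER_LINEAR)
o=warp(.180)[:,:,::-1].copy()
cv2.drawMarker(o,(300,300),(0,0,255),0,20)
cv2.imwrite('pics/neck.png',o)
for h,t in((.190,.0015),(.180,.002)):
    m=(abs(W[...,2]-h)<t)&(np.hypot(W[...,0]-x0,W[...,1]-y0)<.03);q=W[m]
    if len(q)>5: print(h,len(q),cv2.minEnclosingCircle((q[:,:2]*1000).astype(np.float32)))
m=(abs(W[...,2]-.180)<.0025);q=W[m];r=q[:,:2]-[x0,y0];k=(np.hypot(*r.T)>.0165)&(np.hypot(*r.T)<.0215);print(np.histogram(np.degrees(np.arctan2(r[k,1],r[k,0]))%360,36,(0,360))[0])
E
```

```text
clock: 1.5
eef_pos: [0.5603, -0.1907, 0.2999]
ee_rot: [-180.0, 0.1, 22.6]
wrist_force: [-0.3, -0.4, 0.2]
gripper_width: 0.0855
finger_force: 0.0
[-1.88326440e+01  1.62912032e+01  2.13334865e+00  7.58924926e+01
 -3.52138933e-02  1.38661862e+02] [0.11222683 0.27956862 0.05226749]
0.19 245 ((560.6472778320312, -189.41229248046875), 13.04681396484375)
0.18 405 ((560.5480346679688, -189.21536254882812), 20.18568992614746)
[ 0  0  0  7 17 18 16 14 19 14  0  0  0  0  0  8 10 14 10 13 11 11  0  0
  0  0  0  3 11 14  9 15 16 15  3  0]
```

View pics/neck.png

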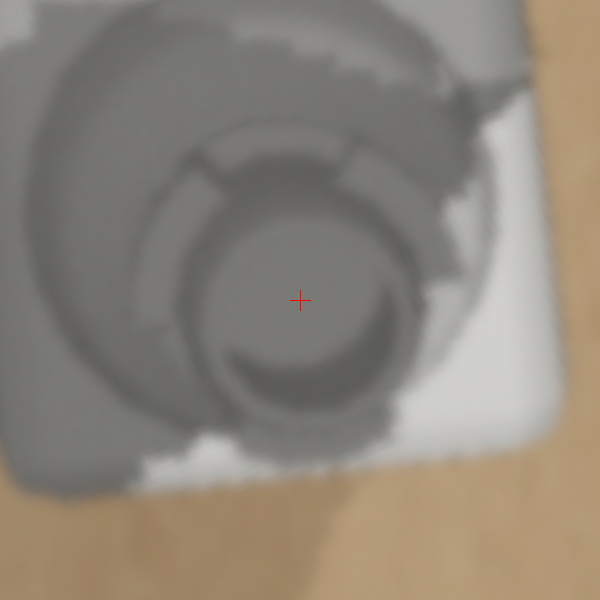

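Lug gaps show at the top of the neck in the picture, about (275,140); the depth histogram puts the gap middles near 5, 125 and 245 deg. Next, over to the cap.

```bash
python3 - <<'E'
from h import *
z=np.load('w1.npz');c=calibration('wrist');W=cloud(z['d'],c,z['T']@c['hand_eye'])
for x0,y0 in((.5606,-.1893),(.5605,-.1897)):
    q=W[abs(W[...,2]-.180)<.0025];r=q[:,:2]-[x0,y0];h=np.hypot(*r.T);k=(h>.017)&(h<.0205);a=np.arctan2(r[k,1],r[k,0])
    print(k.sum(),np.degrees(np.angle(np.exp(3j*a).sum()))/3%120+60, abs(np.exp(3j*a).mean()))
print(rel([.5085,.173,.30],100))
E
```

```text
239 127.8219366600984 0.5818889460469485
233 128.43517826027565 0.5766928009186961
(array([  3.671, -14.249,   0.   ]), array([-5.000e-02,  5.000e-02, -7.749e+01]))
```

```bash
python3 -m pendant '[{"rot":[0,0,-77.5],"translation":[3.67,-14.25,0],"hand":1},{"rot":[0,0,-77.5],"translation":[3.67,-14.25,0],"hand":1},{"rot":[0,0,-77.5],"translation":[3.67,-14.25,0],"hand":1},{"rot":[0,0,-77.5],"translation":[3.67,-14.25,0],"hand":1},{"rot":[0,0,-77.5],"translation":[3.67,-14.25,0],"hand":1},{"rot":[0,0,-77.5],"translation":[3.67,-14.25,0],"hand":1},{"rot":[0,0,-77.5],"translation":[3.67,-14.25,0],"hand":1},{"rot":[0,0,-77.5],"translation":[3.67,-14.25,0],"hand":1},{"rot":[0,0,-77.5],"translation":[3.67,-14.25,0],"hand":1},{"rot":[0,0,-77.5],"translation":[3.67,-14.25,0],"hand":1},{"rot":[0,0,-77.5],"translation":[3.67,-14.25,0],"hand":1},{"rot":[0,0,-77.5],"translation":[3.67,-14.25,0],"hand":1},{"rot":[0,0,-77.5],"translation":[3.67,-14.25,0],"hand":1}]'
python3 - <<'E'
from h import *
T=tool();p,d=snapshot('wrist');c=calibration('wrist');B=T@c['hand_eye'];W=cloud(d,c,B)
np.savez('w2.npz',p=p,d=d,T=T);print(sense()['qpos'])
m=(abs(W[...,2]-.1805)<.002);q=W[m]; q=q[np.hypot(q[:,0]-.5085,q[:,1]-.173)<.035]
(cx,cy),r=cv2.minEnclosingCircle((q[:,:2]*1000).astype(np.float32));print(len(q),cx,cy,r,q[:,2].mean(),q[:,2].max());x0,y0=cx/1000,cy/1000
N=600;i,j=np.indices((N,N));S=.0001;X=np.stack([x0+(N/2-i)*S,y0+(N/2-j)*S,np.full((N,N),.1805)],-1)
q=(X-B[:3,3])@B[:3,:3];o=cv2.remap(p,(q[...,0]/q[...,2]*c['fx']+c['cx']).astype(np.float32),(q[...,1]/q[...,2]*c['fy']+c['cy']).astype(np.float32),cv2.INTER_CUBIC)
cv2.imwrite('pics/cap.png',cv2.convertScaleAbs(o[:,:,::-1],alpha=1.5))
print(rel([x0,y0,.165],100))
E
```

```text
clock: 2.85
eef_pos: [0.5092, 0.1729, 0.3004]
ee_rot: [180.0, 0.0, 99.9]
wrist_force: [0.7, 0.1, -0.5]
gripper_width: 0.0851
finger_force: 0.0
[ 1.87768979e+01  1.02667504e+01 -5.47212796e+00  7.42578746e+01
 -1.11752823e-03  9.88554433e+01]
2366 507.8319396972656 173.93678283691406 25.661684036254883 0.18078313149384803 0.1824983301280079
(array([ 0.042, -0.046,  5.414]), array([ 0.  ,  0.  , -0.08]))
```

View pics/cap.png

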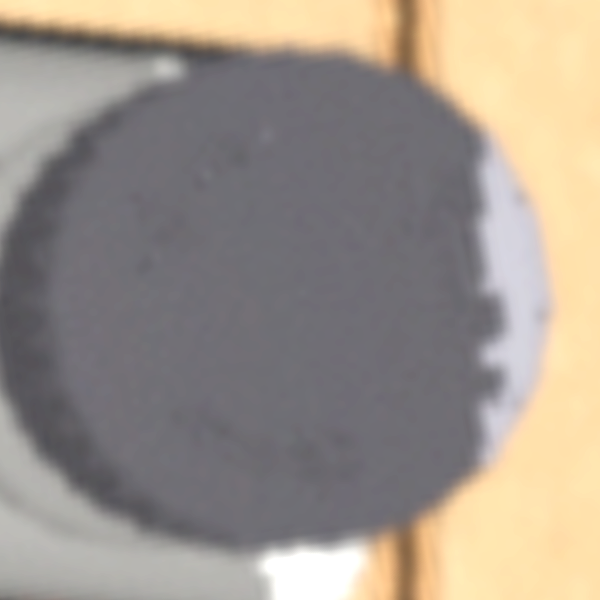

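Two arrows show on the crown, with tails near (180,410) and (265,130). That puts the lugs at about 12, 132 and 252 deg. Descend and grip softly.

```bash
python3 -m pendant '[{"rot":[0,0,0],"translation":[0.03,-0.04,2],"hand":1},{"rot":[0,0,0],"translation":[0.03,-0.04,4],"hand":1},{"rot":[0,0,0],"translation":[0.03,-0.04,5],"hand":1},{"rot":[0,0,0],"translation":[0.03,-0.04,5.5],"hand":1},{"rot":[0,0,0],"translation":[0.03,-0.04,5.5],"hand":1}]' && python3 -m pendant '[{"rot":[0,0,0],"translation":[0,0,0],"hand":0.3},{"rot":[0,0,0],"translation":[0,0,0],"hand":0.1},{"rot":[0,0,0],"translation":[0,0,0],"hand":-0.2},{"rot":[0,0,0],"translation":[0,0,0],"hand":-0.2},{"rot":[0,0,0],"translation":[0,0,0],"hand":-0.2},{"rot":[0,0,0],"translation":[0,0,0],"hand":-0.2}]' 25
```

```text
clock: 3.4
eef_pos: [0.507, 0.1739, 0.1615]
ee_rot: [-179.8, 0.0, 100.0]
wrist_force: [-0.9, 0.3, -0.2]
gripper_width: 0.0856
finger_force: 0.0
clock: 4.0
eef_pos: [0.5091, 0.1748, 0.1639]
ee_rot: [179.8, -0.0, 100.1]
wrist_force: [2.4, 0.6, 5.7]
gripper_width: 0.0505
finger_force: 31.7
```

```bash
python3 -m pendant '[{"rot":[0,0,0],"translation":[0,0,0],"hand":-0.2},{"rot":[0,0,0],"translation":[0,0,0.04],"hand":-0.2},{"rot":[0,0,0],"translation":[0,0,0.04],"hand":-0.2},{"rot":[0,0,0],"translation":[0,0,0.04],"hand":-0.2}]' 45;  python3 -m pendant '[{"rot":[0,0,0],"translation":[0,0,0.04],"hand":-0.2},{"rot":[0,0,0],"translation":[0,0,0.04],"hand":-0.2}]'; python3 -c "from h import *;print(sense()['ft_torque'],sense()['wrist_force'])"
```

```text
clock: 4.4
eef_pos: [0.5092, 0.1748, 0.1629]
ee_rot: [179.8, -0.0, 100.1]
wrist_force: [0.8, 0.2, 6.7]
gripper_width: 0.0497
finger_force: 50.1
clock: 4.6
eef_pos: [0.5092, 0.1748, 0.1619]
ee_rot: [179.8, -0.0, 100.1]
wrist_force: [2.4, 0.2, 8.2]
gripper_width: 0.0501
finger_force: 50.2
[-0.00306244 -0.29769361 -0.04065371] [2.44543942 0.19146855 8.23219345]
```

```bash
python3 -m pendant '[{"rot":[0,0,0],"translation":[0,0,0.06],"hand":-0.2},{"rot":[0,0,0],"translation":[0,0,0.06],"hand":-0.2},{"rot":[0,0,0],"translation":[0,0,0.06],"hand":-0.2}]'; python3 -m pendant '[{"rot":[0,0,-3],"translation":[0,0,0],"hand":-0.2},{"rot":[0,0,-6],"translation":[0,0,0],"hand":-0.2},{"rot":[0,0,-6],"translation":[0,0,0],"hand":-0.2}]'; python3 -c "from h import *;print(sense()['ft_torque'],sense()['wrist_force'])"
```

```text
clock: 4.9
eef_pos: [0.5092, 0.1748, 0.1607]
ee_rot: [179.8, -0.0, 100.1]
wrist_force: [0.3, 0.1, 9.0]
gripper_width: 0.0499
finger_force: 50.4
clock: 5.2
eef_pos: [0.509, 0.1749, 0.1607]
ee_rot: [179.8, -0.0, 106.1]
wrist_force: [-0.1, 0.8, 9.1]
gripper_width: 0.0498
finger_force: 50.4
[ 0.01786181 -0.10520585  0.05470782] [-0.05923591  0.77463464  9.11868667]
```

```bash
python3 -m pendant '[{"rot":[0,0,0],"translation":[0,0,0.04],"hand":-0.2},{"rot":[0,0,-4],"translation":[0,0,0.04],"hand":-0.2},{"rot":[0,0,-8],"translation":[0,0,0.04],"hand":-0.2},{"rot":[0,0,-12],"translation":[0,0,0.04],"hand":-0.2},{"rot":[0,0,-12],"translation":[0,0,0.04],"hand":-0.2}]'; python3 -c "from h import *;print(sense()['ft_torque'],sense()['wrist_force'])"
```

```text
clock: 5.7
eef_pos: [0.5091, 0.1749, 0.16]
ee_rot: [179.8, 0.0, 118.1]
wrist_force: [-0.0, -0.1, 11.6]
gripper_width: 0.0496
finger_force: 50.7
[0.03090286 0.1202345  0.02183726] [-0.04320292 -0.07743204 11.56003058]
```

```bash
python3 -m pendant '[{"rot":[0,0,-6],"translation":[0,0,-0.01],"hand":-0.2},{"rot":[0,0,-12],"translation":[0,0,-0.01],"hand":-0.2},{"rot":[0,0,-18],"translation":[0,0,-0.01],"hand":-0.2},{"rot":[0,0,-24],"translation":[0,0,-0.01],"hand":-0.2},{"rot":[0,0,-24],"translation":[0,0,-0.01],"hand":-0.2}]';python3 -c "from h import *;print(sense()['ft_torque'],sense()['wrist_force'])"; python3 -m pendant '[{"rot":[0,0,-6],"translation":[0,0,0],"hand":-0.2},{"rot":[0,0,-12],"translation":[0,0,0],"hand":-0.2},{"rot":[0,0,-17],"translation":[0,0,0],"hand":-0.2},{"rot":[0,0,-20],"translation":[0,0,0],"hand":-0.2},{"rot":[0,0,-20],"translation":[0,0,0],"hand":-0.2}]'; python3 -c "from h import *;print(sense()['ft_torque'],sense()['wrist_force'])"
```

```text
clock: 6.2
eef_pos: [0.5089, 0.1749, 0.16]
ee_rot: [179.9, 0.1, 142.2]
wrist_force: [0.5, 0.1, 10.2]
gripper_width: 0.0499
finger_force: 50.6
[-0.01315256  0.08132714  0.03446807] [ 0.47053939  0.06460258 10.193471  ]
clock: 6.7
eef_pos: [0.5089, 0.1749, 0.16]
ee_rot: [179.9, 0.1, 162.1]
wrist_force: [0.1, 1.0, 9.9]
gripper_width: 0.05
finger_force: 50.6
[0.04931437 0.01182973 0.01359625] [0.120637   0.98842897 9.9154599 ]
```

```bash
python3 -m pendant '[{"rot":[0,0,0],"translation":[0,0,-0.1],"hand":-0.2},{"rot":[0,0,0],"translation":[0,0,-0.25],"hand":-0.2},{"rot":[0,0,0],"translation":[0,0,-0.25],"hand":-0.2}]'; python3 -m pendant '[{"rot":[0,0,0],"translation":[0,0,-0.1],"hand":-0.2},{"rot":[0,0,0],"translation":[0,0,-0.15],"hand":-0.2},{"rot":[0,0,0],"translation":[0,0,-0.15],"hand":-0.2}]'
```

```text
clock: 7.0
eef_pos: [0.5087, 0.1748, 0.1656]
ee_rot: [179.9, 0.1, 162.1]
wrist_force: [1.7, 1.6, 3.9]
gripper_width: 0.0497
finger_force: 49.8
clock: 7.3
eef_pos: [0.5072, 0.1742, 0.1681]
ee_rot: [-179.9, -0.1, 162.1]
wrist_force: [1.0, 1.5, 0.3]
gripper_width: 0.0498
finger_force: 49.5
```

```bash
python3 -m pendant '[{"rot":[0,0,0],"translation":[0,0,-1],"hand":-0.2},{"rot":[0,0,0],"translation":[0,0,-3],"hand":-0.2},{"rot":[0,0,0],"translation":[0,0,-4],"hand":-0.2},{"rot":[0,0,0],"translation":[0,0,-4],"hand":-0.2},{"rot":[0,0,0],"translation":[0,0,-4],"hand":-0.2}]'
python3 - <<'E'
from h import *
print(rel([.5612,-.189,.268],214))
T=tool();p,d=snapshot('wrist');c=calibration('wrist');B=T@c['hand_eye']
h=T[2,3]-.018+.0345;x0,y0=T[:2,3]
N=600;i,j=np.indices((N,N));S=.0001;X=np.stack([x0+(N/2-i)*S,y0+(N/2-j)*S,np.full((N,N),h)],-1)
q=(X-B[:3,3])@B[:3,:3];o=cv2.remap(p,(q[...,0]/q[...,2]*c['fx']+c['cx']).astype(np.float32),(q[...,1]/q[...,2]*c['fy']+c['cy']).astype(np.float32),cv2.INTER_CUBIC)
cv2.imwrite('pics/cap2.png',cv2.convertScaleAbs(o[:,:,::-1],alpha=1.6))
E
```

```text
clock: 7.8
eef_pos: [0.5075, 0.1743, 0.268]
ee_rot: [-180.0, -0.0, 162.1]
wrist_force: [-0.1, -0.1, -2.3]
gripper_width: 0.0501
finger_force: 49.4
(array([-6.5200e+00, -1.3162e+01,  2.0000e-03]), array([-1.000e-02, -5.000e-02, -5.194e+01]))
```

View pics/cap2.png

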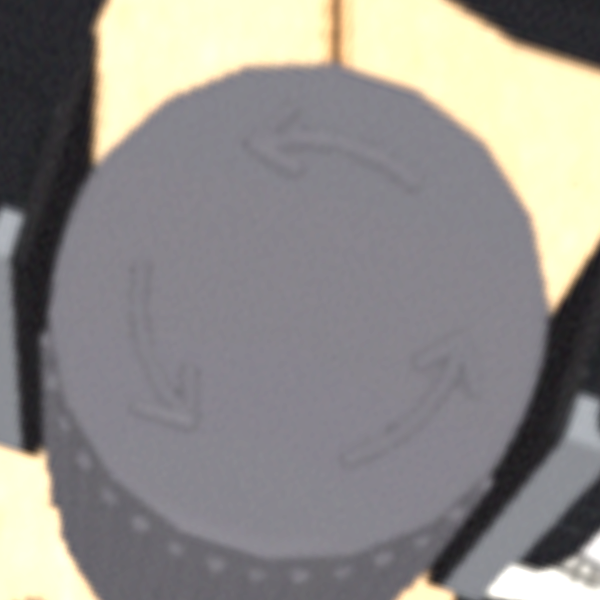

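The cap hangs squarely in the jaws. Arrow tails at (415,185), (140,262) and (345,460) put the lugs at about 76 deg mod 120, so a further +51 deg lines them up with the gaps.

```bash
python3 -m pendant '[{"rot":[0,0,-51],"translation":[-6.52,-13.16,0],"hand":-0.2},{"rot":[0,0,-51],"translation":[-6.52,-13.16,0],"hand":-0.2},{"rot":[0,0,-51],"translation":[-6.52,-13.16,0],"hand":-0.2},{"rot":[0,0,-51],"translation":[-6.52,-13.16,0],"hand":-0.2},{"rot":[0,0,-51],"translation":[-6.52,-13.16,0],"hand":-0.2},{"rot":[0,0,-51],"translation":[-6.52,-13.16,0],"hand":-0.2},{"rot":[0,0,-51],"translation":[-6.52,-13.16,0],"hand":-0.2},{"rot":[0,0,-51],"translation":[-6.52,-13.16,0],"hand":-0.2},{"rot":[0,0,-51],"translation":[-6.52,-13.16,0],"hand":-0.2},{"rot":[0,0,-51],"translation":[-6.52,-13.16,0],"hand":-0.2},{"rot":[0,0,-51],"translation":[-6.52,-13.16,0],"hand":-0.2},{"rot":[0,0,-51],"translation":[-6.52,-13.16,0],"hand":-0.2}]'
python3 - <<'E'
from h import *
s=sense();print(s['eef_pos'],s['wrist_force'],rel([.5612,-.189,.212],213))
for n in('top','scene'):
    p,d=snapshot(n);c=calibration(n);W=cloud(d,c,c['T']);np.savez(n+'2.npz',p=p,d=d)
    # cap pixels: world near tcp, between heights
    m=(np.hypot(W[...,0]-.5612,W[...,1]+.189)<.05)
    if n=='scene': cv2.imwrite('pics/s2.png',cv2.resize(p[120:260,200:340][:,:,::-1],(600,600),interpolation=cv2.INTER_CUBIC))
E
```

```text
clock: 9.05
eef_pos: [0.5612, -0.1874, 0.2679]
ee_rot: [179.9, -0.0, -146.8]
wrist_force: [-0.1, 1.2, -1.0]
gripper_width: 0.0501
finger_force: 49.4
[ 0.56124895 -0.18736784  0.26794711] [-0.11603914  1.19447068 -0.97104364] (array([ 0.036, -0.056,  2.238]), array([ 0.07, -0.04,  0.16]))
```

```bash
python3 -m pendant '[{"rot":[0,0,0],"translation":[0.03,-0.05,1],"hand":-0.2},{"rot":[0,0,0],"translation":[0.03,-0.05,2],"hand":-0.2},{"rot":[0,0,0],"translation":[0.03,-0.05,2.4],"hand":-0.2},{"rot":[0,0,0],"translation":[0.03,-0.05,2.5],"hand":-0.2},{"rot":[0,0,0],"translation":[0.03,-0.05,2.5],"hand":-0.2}]';  python3 -m pendant '[{"rot":[0,0,0],"translation":[0,0,0.06],"hand":-0.2},{"rot":[0,0,0],"translation":[0,0,0.12],"hand":-0.2},{"rot":[0,0,0],"translation":[0,0,0.12],"hand":-0.2}]';  python3 -m pendant '[{"rot":[0,0,0],"translation":[0,0,0.06],"hand":-0.2},{"rot":[0,0,0],"translation":[0,0,0.08],"hand":-0.2},{"rot":[0,0,0],"translation":[0,0,0.08],"hand":-0.2}]'
```

```text
clock: 9.65
eef_pos: [0.5619, -0.1899, 0.2065]
ee_rot: [-180.0, 0.0, -146.9]
wrist_force: [-0.7, -0.1, -0.9]
gripper_width: 0.05
finger_force: 49.4
clock: 9.95
eef_pos: [0.562, -0.1904, 0.2036]
ee_rot: [-180.0, 0.0, -146.9]
wrist_force: [0.3, -0.4, -1.8]
gripper_width: 0.0501
finger_force: 49.4
clock: 10.25
eef_pos: [0.5616, -0.1902, 0.201]
ee_rot: [180.0, -0.0, -146.9]
wrist_force: [0.4, 0.5, -0.0]
gripper_width: 0.0498
finger_force: 49.4
```

```bash
python3 -m pendant '[{"rot":[0,0,0],"translation":[0,0,0.05],"hand":-0.2},{"rot":[0,0,0],"translation":[0,0,0.1],"hand":-0.2},{"rot":[0,0,0],"translation":[0,0,0.1],"hand":-0.2}]';  python3 -m pendant '[{"rot":[0,0,0],"translation":[0,0,0.06],"hand":-0.2},{"rot":[0,0,0],"translation":[0,0,0.1],"hand":-0.2},{"rot":[0,0,0],"translation":[0,0,0.1],"hand":-0.2}]'
```

```text
clock: 10.55
eef_pos: [0.5615, -0.1902, 0.1983]
ee_rot: [180.0, -0.0, -146.9]
wrist_force: [-0.7, -0.6, -1.2]
gripper_width: 0.0501
finger_force: 49.4
clock: 10.85
eef_pos: [0.5616, -0.1902, 0.1958]
ee_rot: [180.0, -0.0, -146.9]
wrist_force: [0.0, -0.0, -0.9]
gripper_width: 0.0502
finger_force: 49.4
```

```bash
python3 -m pendant '[{"rot":[0,0,0],"translation":[0,0,0.05],"hand":-0.2},{"rot":[0,0,0],"translation":[0,0,0.06],"hand":-0.2},{"rot":[0,0,0],"translation":[0,0,0.06],"hand":-0.2}]'
```

```text
clock: 11.15
eef_pos: [0.5617, -0.1902, 0.1945]
ee_rot: [180.0, -0.0, -146.9]
wrist_force: [-0.1, 0.3, -0.5]
gripper_width: 0.0498
finger_force: 49.4
```

```bash
python3 -m pendant '[{"rot":[0,0,0],"translation":[0,0,0.08],"hand":-0.2},{"rot":[0,0,0],"translation":[0,0,0.15],"hand":-0.2},{"rot":[0,0,0],"translation":[0,0,0.15],"hand":-0.2}]';  python3 -m pendant '[{"rot":[0,0,0],"translation":[0,0,0.06],"hand":-0.2},{"rot":[0,0,0],"translation":[0,0,0.1],"hand":-0.2},{"rot":[0,0,0],"translation":[0,0,0.1],"hand":-0.2}]'
```

```text
clock: 11.45
eef_pos: [0.5619, -0.1903, 0.191]
ee_rot: [-180.0, 0.0, -146.9]
wrist_force: [-0.5, 0.3, 2.8]
gripper_width: 0.0498
finger_force: 49.7
clock: 11.75
eef_pos: [0.5619, -0.1903, 0.1887]
ee_rot: [-180.0, 0.0, -146.9]
wrist_force: [-1.6, 0.6, 5.2]
gripper_width: 0.0499
finger_force: 49.9
```

```bash
python3 -m pendant '[{"rot":[0,0,0],"translation":[0,0,0.08],"hand":-0.2},{"rot":[0,0,0],"translation":[0,0,0.13],"hand":-0.2},{"rot":[0,0,0],"translation":[0,0,0.13],"hand":-0.2}]';  python3 -m pendant '[{"rot":[0,0,0],"translation":[0,0,0.02],"hand":-0.2},{"rot":[0,0,0],"translation":[0,0,0.02],"hand":-0.2}]'
```

```text
clock: 12.05
eef_pos: [0.562, -0.1903, 0.1859]
ee_rot: [-179.9, 0.0, -146.9]
wrist_force: [-1.9, 1.2, 9.9]
gripper_width: 0.0503
finger_force: 50.3
clock: 12.25
eef_pos: [0.562, -0.1903, 0.1856]
ee_rot: [-179.9, 0.0, -146.9]
wrist_force: [-2.8, 1.1, 10.0]
gripper_width: 0.05
finger_force: 50.4
```

Pressed at 10 N; now I'll turn clockwise (+ about tool z).

```bash
python3 -m pendant '[{"rot":[0,0,4],"translation":[0,0,0.02],"hand":-0.2},{"rot":[0,0,10],"translation":[0,0,0.02],"hand":-0.2},{"rot":[0,0,15],"translation":[0,0,0.02],"hand":-0.2},{"rot":[0,0,15],"translation":[0,0,0.02],"hand":-0.2}]';python3 -c "from h import *;print(sense()['ft_torque'],sense()['wrist_force'])"; python3 -m pendant '[{"rot":[0,0,6],"translation":[0,0,0],"hand":-0.2},{"rot":[0,0,12],"translation":[0,0,0],"hand":-0.2},{"rot":[0,0,18],"translation":[0,0,0],"hand":-0.2},{"rot":[0,0,20],"translation":[0,0,0],"hand":-0.2},{"rot":[0,0,20],"translation":[0,0,0],"hand":-0.2}]'; python3 -c "from h import *;print(sense()['ft_torque'],sense()['wrist_force'])"
```

```text
clock: 12.65
eef_pos: [0.5623, -0.1906, 0.1854]
ee_rot: [-179.9, 0.1, -162.1]
wrist_force: [-2.2, 0.9, 9.5]
gripper_width: 0.0502
finger_force: 50.5
[ 0.1032663   0.3864707  -0.03744405] [-2.16150529  0.94045877  9.54763954]
clock: 13.15
eef_pos: [0.5622, -0.1907, 0.1854]
ee_rot: [-179.9, 0.1, 178.0]
wrist_force: [-2.0, -0.0, 9.4]
gripper_width: 0.0498
finger_force: 50.5
[0.08274209 0.55326445 0.06534877] [-1.98412586 -0.02359814  9.39677955]
```

```bash
python3 -m pendant '[{"rot":[0,0,6],"translation":[0,0,0.02],"hand":-0.2},{"rot":[0,0,12],"translation":[0,0,0.02],"hand":-0.2},{"rot":[0,0,18],"translation":[0,0,0.02],"hand":-0.2},{"rot":[0,0,20],"translation":[0,0,0.02],"hand":-0.2},{"rot":[0,0,20],"translation":[0,0,0.02],"hand":-0.2}]';python3 -c "from h import *;print(sense()['ft_torque'],sense()['wrist_force'])"; python3 -m pendant '[{"rot":[0,0,3],"translation":[0,0,0],"hand":-0.2},{"rot":[0,0,6],"translation":[0,0,0],"hand":-0.2},{"rot":[0,0,6],"translation":[0,0,0],"hand":-0.2}]'; python3 -c "from h import *;print(sense()['ft_torque'],sense()['wrist_force'])"
```

```text
clock: 13.65
eef_pos: [0.5622, -0.1907, 0.185]
ee_rot: [-180.0, 0.1, 158.0]
wrist_force: [-2.9, 0.0, 11.3]
gripper_width: 0.0502
finger_force: 50.6
[-0.00323732  0.54399919 -0.01871989] [-2.8566582   0.0372084  11.27111686]
clock: 13.95
eef_pos: [0.5621, -0.1907, 0.185]
ee_rot: [-180.0, 0.1, 152.0]
wrist_force: [-2.8, -0.9, 10.3]
gripper_width: 0.0498
finger_force: 50.6
[0.04105733 0.54840856 0.01253623] [-2.75418522 -0.91749453 10.32984377]
```

```bash
for i in 1 ; do python3 -m pendant '[{"rot":[0,0,2],"translation":[0,0,0],"hand":-0.2},{"rot":[0,0,3],"translation":[0,0,0],"hand":-0.2},{"rot":[0,0,3],"translation":[0,0,0],"hand":-0.2}]' | grep rot; python3 -c "from h import *;print(sense()['ft_torque'],sense()['wrist_force'])"; done; python3 -m pendant '[{"rot":[0,0,1],"translation":[0,0,0],"hand":-0.2},{"rot":[0,0,2],"translation":[0,0,0],"hand":-0.2},{"rot":[0,0,2],"translation":[0,0,0],"hand":-0.2}]' | grep rot; python3 -c "from h import *;print(sense()['ft_torque'],sense()['wrist_force'])"
```

```text
ee_rot: [180.0, 0.1, 149.1]
[0.11332264 0.73640856 0.16218802] [-3.11746414 -0.54334101 10.34882172]
ee_rot: [180.0, 0.0, 147.1]
[0.32864009 0.99395424 0.18016066] [-4.18174544  1.22381965 12.02583523]
```

```bash
python3 -m pendant '[{"rot":[0,0,-2],"translation":[0,0,0],"hand":-0.2},{"rot":[0,0,-2],"translation":[0,0,0],"hand":-0.2},{"rot":[0,0,-2],"translation":[0,0,-0.06],"hand":-0.2},{"rot":[0,0,-2],"translation":[0,0,-0.13],"hand":-0.2},{"rot":[0,0,-2],"translation":[0,0,-0.13],"hand":-0.2}]'; python3 -c "from h import *;print(sense()['ft_torque'],sense()['wrist_force'])"
```

```text
clock: 15.05
eef_pos: [0.5618, -0.1903, 0.1877]
ee_rot: [180.0, 0.1, 149.1]
wrist_force: [-2.0, 0.8, 6.8]
gripper_width: 0.05
finger_force: 50.3
[0.22761362 0.48352351 0.0423876 ] [-2.00529017  0.76305623  6.80654273]
```

```bash
python3 -m pendant '[{"rot":[0,0,0],"translation":[0,0,-0.05],"hand":-0.2},{"rot":[0,0,0],"translation":[0,0,-0.05],"hand":-0.2}]'; python3 -m pendant '[{"rot":[0,0,0],"translation":[0,0,-0.05],"hand":-0.2},{"rot":[0,0,0],"translation":[0,0,-0.05],"hand":-0.2}]'; python3 -m pendant '[{"rot":[0,0,0],"translation":[0,0,-0.03],"hand":-0.2},{"rot":[0,0,0],"translation":[0,0,-0.03],"hand":-0.2}]'; python3 -c "from h import *;print(sense()['ft_torque'],sense()['wrist_force'])"
```

```text
clock: 15.25
eef_pos: [0.5618, -0.1903, 0.1887]
ee_rot: [180.0, 0.0, 149.1]
wrist_force: [-1.9, 0.1, 6.4]
gripper_width: 0.0497
finger_force: 50.1
clock: 15.45
eef_pos: [0.5618, -0.1903, 0.1896]
ee_rot: [180.0, 0.0, 149.1]
wrist_force: [-0.7, 0.8, 4.6]
gripper_width: 0.05
finger_force: 50.0
clock: 15.65
eef_pos: [0.5618, -0.1903, 0.1899]
ee_rot: [-180.0, 0.0, 149.1]
wrist_force: [0.2, -0.2, 3.7]
gripper_width: 0.05
finger_force: 49.7
[0.02957581 0.02550694 0.03465319] [ 0.24055295 -0.23158199  3.6860071 ]
```

```bash
python3 -m pendant '[{"rot":[0,0,0],"translation":[0,0,-0.04],"hand":-0.2},{"rot":[0,0,0],"translation":[0,0,-0.04],"hand":-0.2}]';  python3 -m pendant '[{"rot":[0,0,0],"translation":[0,0,-0.04],"hand":-0.2},{"rot":[0,0,0],"translation":[0,0,-0.04],"hand":-0.2}]'; python3 -m pendant '[{"rot":[0,0,-1],"translation":[0,0,0],"hand":-0.2},{"rot":[0,0,-3],"translation":[0,0,0],"hand":-0.2},{"rot":[0,0,-3],"translation":[0,0,0],"hand":-0.2}]'; python3 -c "from h import *;print(sense()['ft_torque'],sense()['wrist_force'])"
```

```text
clock: 15.85
eef_pos: [0.5617, -0.1902, 0.1901]
ee_rot: [-180.0, -0.0, 149.1]
wrist_force: [2.3, -1.2, -6.2]
gripper_width: 0.0501
finger_force: 48.8
clock: 16.05
eef_pos: [0.5616, -0.1902, 0.1902]
ee_rot: [-180.0, -0.1, 149.1]
wrist_force: [5.6, -1.2, -13.1]
gripper_width: 0.0503
finger_force: 50.2
clock: 16.35
eef_pos: [0.5612, -0.19, 0.1902]
ee_rot: [-180.0, -0.1, 152.1]
wrist_force: [5.2, -1.6, -14.9]
gripper_width: 0.0497
finger_force: 50.1
[-3.39414719e-01 -1.14457325e+00 -5.12517720e-04] [  5.24991069  -1.61462996 -14.93395526]
```

The cap is held axially at its locked height. Relax the pull, release and withdraw.

```bash
python3 -m pendant '[{"rot":[0,0,0],"translation":[0,0,0.08],"hand":-0.2},{"rot":[0,0,0],"translation":[0,0,0.08],"hand":-0.2},{"rot":[0,0,0],"translation":[0,0,0.08],"hand":-0.2}]' 25;  python3 -m pendant '[{"rot":[0,0,0],"translation":[0,0,0],"hand":0.5},{"rot":[0,0,0],"translation":[0,0,0],"hand":1},{"rot":[0,0,0],"translation":[0,0,0],"hand":1},{"rot":[0,0,0],"translation":[0,0,0],"hand":1},{"rot":[0,0,0],"translation":[0,0,-1],"hand":1},{"rot":[0,0,0],"translation":[0,0,-3],"hand":1},{"rot":[0,0,0],"translation":[0,0,-4.4],"hand":1},{"rot":[0,0,0],"translation":[0,0,-4.4],"hand":1},{"rot":[0,0,0],"translation":[0,0,-4.4],"hand":1}]'
python3 - <<'E'
from h import *
T=tool();p,d=snapshot('wrist');c=calibration('wrist');B=T@c['hand_eye'];W=cloud(d,c,B)
q=W[np.hypot(W[...,0]-.561,W[...,1]+.19)<.02];print('crown z',np.median(q[:,2]),q[:,2].std(),'expect .2055')
q=q[abs(q[:,2]-np.median(q[:,2]))<.002];print('normal',np.linalg.svd(q-q.mean(0),full_matrices=False)[2][2])
h=.2055;x0,y0=.561,-.190
N=600;i,j=np.indices((N,N));S=.0001;X=np.stack([x0+(N/2-i)*S,y0+(N/2-j)*S,np.full((N,N),h)],-1)
q=(X-B[:3,3])@B[:3,:3];o=cv2.remap(p,(q[...,0]/q[...,2]*c['fx']+c['cx']).astype(np.float32),(q[...,1]/q[...,2]*c['fy']+c['cy']).astype(np.float32),cv2.INTER_CUBIC)
s,_=snapshot('scene');s=cv2.resize(s[130:250,190:310],(400,400),interpolation=cv2.INTER_CUBIC)
cv2.imwrite('pics/end.png',np.hstack([cv2.convertScaleAbs(cv2.resize(o,(400,400)),alpha=1.5),s])[:,:,::-1])
E
```

```text
clock: 16.65
eef_pos: [0.5613, -0.1901, 0.1901]
ee_rot: [-180.0, -0.0, 152.0]
wrist_force: [0.1, 0.2, -5.5]
gripper_width: 0.0499
finger_force: 51.1
clock: 17.55
eef_pos: [0.5623, -0.1905, 0.301]
ee_rot: [180.0, 0.1, 152.1]
wrist_force: [-0.7, -0.1, -0.2]
gripper_width: 0.0855
finger_force: 0.0
crown z 0.36656762716369035 0.071475973024802 expect .2055
normal [-0.88203133  0.46774638 -0.05686883]
```

View pics/end.png

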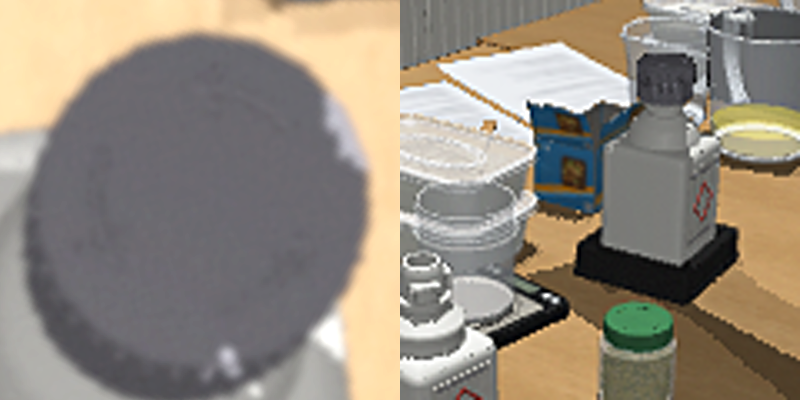

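The cap sits level on the full bottle: the crown fills the left half, and in the right half it is on the neck at (665,80). The other bottle is open, and the jar and scale are in place. The crown height reading was polluted by other points, so I'll redo it with a height filter.

```bash
python3 - <<'E'
from h import *
T=tool();p,d=snapshot('wrist');c=calibration('wrist');W=cloud(d,c,T@c['hand_eye'])
q=W[(np.hypot(W[...,0]-.561,W[...,1]+.19)<.02)&(d>0)&(abs(W[...,2]-.2055)<.008)];print(len(q),np.median(q[:,2]),q[:,2].std(),np.linalg.svd(q-q.mean(0),full_matrices=False)[2][2])
E
```

```text
1815 0.2057736683579825 0.0006930775706564226 [-0.00185682  0.00198566  0.9999963 ]
```

The crown is level at 205.8 mm against 205.5 expected for the locked cap, so I'm handing in.

```bash
python3 -c "from station import *;print(sign_off())"
```

```text
the job is handed in; nothing more can be done
None
```

The cap is off the emptied bottle and on the refilled one, sprung up at its locked height (crown level, within 0.3 mm of expected) and holding against a light pull; the job was handed in at about 18 s with no wrist reading above about 15 N.

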